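Re-partition a stock tote for a long carton

TASK

The long carton is too long for the blue tote as it is partitioned. Draw the orange divider straight up out of its grooves, level and without dragging the tote or its neighbouring dividers along, and stand it upright in the empty bay of the green spare-divider box; then set the long carton down flat on the tote's floor, lengthwise in the double compartment this has opened. Do not drop either piece, and leave everything else as it is.

Things in the scene. Friction and masses are not known exactly. Their poses are not given: they have to be found in the camera images.
- tote: Loose open blue tote, 1.4 kg empty, 250 (x) x 330 (y) x 105 mm high, walls 5 mm, floor's top 5 mm above the table. Origin: centre of the underside. A long grey divider parallel to y splits it into a wide row (x -120 to +44 mm) and a narrow one (x +50 to +120 mm, holding bystanders). The wide row is cut into three by an orange and a grey cross divider at y = +52 and -52 mm; which is where varies.
- wide_row (a point): Centre of the floor of the tote's wide row (tote x = -38, y = 0, z = 5 mm); axes as the tote. Row: 320 mm along y, 164 mm along x, but 140 mm between the 68 mm high grooves at y = +-52 mm. With the orange divider out, the double compartment is 210 mm long (y); its centre lies 55 mm from this point along +y or -y, about where the orange divider stood.
- orange_divider: Loose orange cross divider, 100 g, parallel to the tote's x. Own frame: x along its 161 mm length, y across, z up; origin: centre of its lower edge, on the tote's floor. Plate 5 mm thick, 68 mm high. Each end has an upright bead 16 mm wide, 68 mm high, in a keyhole groove (tote wall; long divider) with 1.5 mm play: it comes out only upwards, free at 68 mm, over the rim at 100 mm. It can stand by itself.
- orange_tab (a point): Middle of the solid grip tab on top of the orange divider, 81.5 mm above the divider's origin; axes as the divider. The tab is 56 mm long (x), 12 mm thick (y) and 27 mm high (68 to 95 mm above the divider's lower edge), above all plates and grooves; its top is 5 mm below the tote's rim. The grey divider has the same tab, 104 mm away.
- grey_divider: Loose grey cross divider, of the same shape and with the same frame as the orange one, in the other pair of grooves of the wide row. It stays in place.
- long_divider: Loose grey long divider, 300 g, 316 mm long (y), 68 mm high, 6 mm thick (x), parallel to the tote's y at tote x = +47 mm, its ends between ribs of the tote with 1.5 mm play; the cross dividers' inner ends are hooked in grooves on it. It stays in place. Origin: centre of its lower edge.
- spare_box: Fixed green box, 203 (x) x 136 (y) x 50 mm high, walls and floor 4 mm, with a partition along x. Two fixed grey spare dividers stand in the bay on its +y side, parallel to x, at y = +38 and +55 mm, tab tops 99 mm above the table; the bay on its -y side is empty. Origin: centre of the underside. It stands left or right of the tote.
- spare_bay (a point): Centre of the floor of the empty bay, 4 mm above the table; axes as spare_box. The bay is 195 mm long (x), 64 mm wide (y) and 46 mm deep; the divider stands in it parallel to x, either way round.
- carton: Loose long brown carton, closed and rigid, about 0.4 kg, 175 mm long (x), 50 mm wide (y), 100 mm high (z), standing on the table on the other side of the tote from the spare box. Origin: centre of the underside. In the tote its x lies along the tote's y, either way round.
- small_carton: Bystander: loose white carton 50 x 70 x 45 mm in the tote's narrow row. Origin: centre of the underside.
- jar: Bystander: loose jar with yellow cap, 48 mm diameter, 60 mm high, in the tote's narrow row. Origin: centre of the underside.
- tape_roll: Bystander: loose roll of brown tape lying flat on the table, 96 mm diameter, 48 mm high. Origin: centre of the underside.
- tape_dispenser: Bystander: loose red tape dispenser on the table, 150 x 56 x 100 mm. Origin: centre of the underside.
There are look-alikes about, which are no part of the job. What is shaped like the carton but turquoise is not meant.

How it is judged:
By the outcome, as a careful person would: the job done as asked, in the order asked, and still so for the second after the job is handed in, with the robot touching nothing.
It also fails if it takes over 67 s, if anything falls off the work surface, if the arm or the gripper's body presses on something with over 40 N, if the wrist force passes 120 N, or if a joint passes its speed limit or range.

ROBOT

A 6-joint arm with a two-finger parallel gripper is mounted at the origin on the work surface. World frame = base frame: x ahead of the robot, y to its left, z up, the work surface at z = 0. Lengths are in m, angles in rad, forces in N, time in s.
With the tool pointing down it reaches from about 0.275 to 0.775 m from the base axis. Payload 14.6 kg.
Tool frame: the origin (TCP) lies between the finger pads; the fingertips stand 11 mm ahead of it and the grasp point (between the pads) lies 8 mm behind it; z points along the fingers, y is the direction in which the jaws open and shut (so a half turn about z gives the same grasp; the last joint's range is limited). The gripper opens to 85 mm and grips with 20 to 120 N. Pads are 22 mm wide; open, the fingers measure 114 mm over their backs; the gripper's body (76 mm by 85 mm) begins 54 mm behind the grasp point. The pads swing forward as they close: fully open they stand 13 mm farther back than shut.
Start: joints at [0.974, 0.263, -0.048, 1.259, 0, 1.415], TCP at [0.224, 0.475, 0.242] pointing down, gripper open.
Joint ranges: [-2.65, 2.65], [-0.89, 1.7], [-1.18, 1.37], [-2.13, 2.11], [-1.35, 1.29], [-3.14, 3.14]. Speed limits (rad/s): [1.89, 1.89, 2.57, 2.79, 3.14, 3.14].

INTERFACE

Orientations are given as a 3x3 rotation matrix whose columns are the frame's x, y, z axes.
In Python, from workcell import env, vision gives the robot as it stands. The module is installed in compiled form; this text tells all that it offers.
- The arm moves only by the tool move_arm, never from a script. Its argument "moves" is a list of rows, each a list of 2 entries, a list of its own where there are three numbers: the shift along the world's x, y, z in cm, then the turn, a rotation vector about the world's x, y, z in rad. A call has exactly 10 rows; each row shifts and turns the commanded pose from where the row before left it; what a row does not reach is not made up. A row lasts 1/12 s, in which the tool goes at most 41.7 mm and 7.16 degrees, less where a joint would pass 70% of its speed; a pose out of reach is approached as far as the arm can. A call with a gripper value outside its range is refused whole. "fingers" is the closure in counts, from 0 (fully open) to 255 (shut), set as the call begins (left out, the last holds). The fingers move at their own pace and stop on an object; "newtons" is the grip in N (left out, the last holds). Time passes only in rows, so rows that do not move let the fingers close, or fill a call up. It gives the time, the measured TCP pose, the force and the opening at its end, in the units of the state.
- env.get_state(): the state, without advancing time (a new reading comes with each control period).
- vision.snapshot(name): name is "side" or "top"; returns a dict with "frame" (480x640x3 uint8, red, green, blue), "fx", "fy", "cx", "cy" (pixels), "rvec" (rotation vector, rad) and "tvec" (3), from world to camera coordinates, as OpenCV has them. Camera axes: x right, y down, z forward; pixel columns grow to the right and rows downward; lengths in m; the calibration is good to about 2 mm. A picture is of the moment at which its call begins. There is no depth.
- env.hand_in(): hands the job in, once; it reports no verdict.
The state is a dict: "clock": time; "joints": joint angles; "dq": joint speeds; "tau": joint torques, N m; "tcp_pos": TCP position; "ee_rot": TCP orientation; "wrist_force": force on the tool from outside, world axes, zero at the start; "ft_torque": the same for the moment, N m; "grip_width": finger opening in m.
Only numpy, scipy, OpenCV 4.12 (cv2) and the standard library are available. Lean on these libraries where they do the work, as an engineer would, in place of code of your own. Each camera call takes 0.05 s, during which the arm holds its last target.

## Working session

There is one attempt and no reset: what is moved stays moved. The work goes in short steps, Python scripts to look and compute and a tool call to move; the robot and the scene stay as the last step left them, time stands still between calls to the robot, and variables do not carry over. Pictures are saved under pics/ and viewed, and the job is handed in when it is done.

Besides the shell and the picture viewer there is one more tool, called after "Request:" by a JSON object that holds its "method" and its "body". move_arm: Moves the arm, as the interface text tells. Its arguments: {"type":"object","properties":{"moves":{"type":"array"},"fingers":{"type":"number"},"newtons":{"type":"number"}},"required":["moves"]}

```bash
mkdir -p pics
python3 - <<'E'
from workcell import env, vision
import cv2,pickle
for n in ("top","side"):
    s=vision.snapshot(n)
    pickle.dump(s,open(n+"0.pkl","wb"))
    cv2.imwrite(f"pics/{n}0.png",s["frame"][:,:,::-1])
    print(n,s["fx"],s["fy"],s["cx"],s["cy"],s["rvec"],s["tvec"])
st=env.get_state()
for k,v in st.items(): print(k,v)
E
```

```text
top 487.3034400627318 487.3034400627318 313.87232599459077 245.27678578319848 [ 2.17387953 -2.19432358  0.12440135] [-0.00456093  0.50163667  1.16087722]
side 590.7469737363135 590.7469737363135 315.4091361613269 241.00682167445646 [ 2.40389753 -0.5050354   0.20678376] [-0.46499432  0.20011682  1.32976214]
clock 0.1
joints [ 9.73675034e-01  2.63500384e-01 -4.88409872e-02  1.25941352e+00
 -8.45956048e-06  1.41548190e+00]
dq [ 0.00031864 -0.00216854  0.0009575  -0.00070646 -0.00063295 -0.00136417]
tau [ 5.35164436e-03 -6.38576961e+01  3.85061681e+01  1.00015034e-02
 -1.83094210e-05  5.16844967e-08]
tcp_pos [0.22436127 0.47439428 0.24187199]
ee_rot [[-9.03980534e-01  4.27573281e-01 -5.31970837e-04]
 [ 4.27573589e-01  9.03980193e-01 -7.97448735e-04]
 [ 1.39923328e-04 -9.48334814e-04 -9.99999541e-01]]
wrist_force [-0.20535067 -0.0585946  -0.12769544]
ft_torque [-0.02401168 -0.00200415  0.00617645]
grip_width 0.08530260147473226
```

View pics/top0.png

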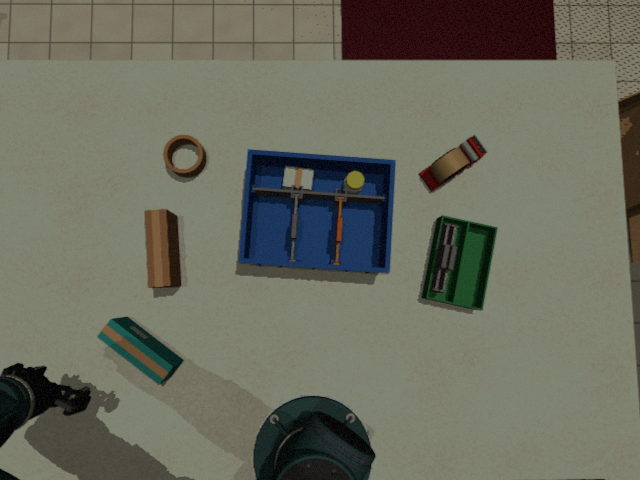

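View pics/side0.png

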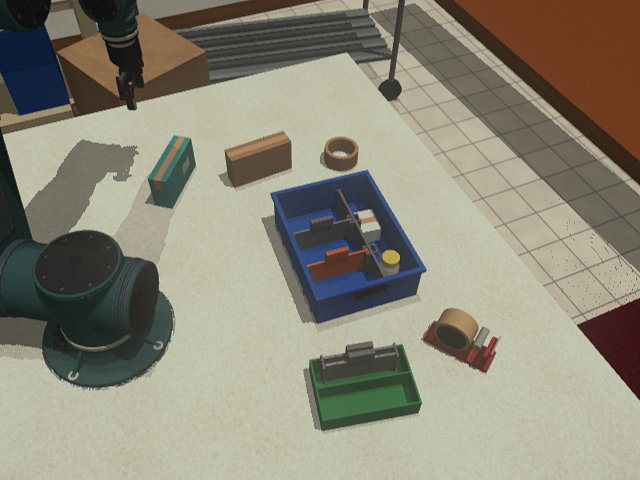

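Run:
```python
import pickle,cv2
def crop(n,x0,y0,w,h,k,out):
    f=pickle.load(open(n+"0.pkl","rb"))["frame"][:,:,::-1]
    c=cv2.resize(f[y0:y0+h,x0:x0+w],None,fx=k,fy=k,interpolation=cv2.INTER_CUBIC)
    for i in range(0,w,10):
        cv2.line(c,(i*k,0),(i*k,6 if i%50 else 14),(255,255,255),1)
        if i%50==0: cv2.putText(c,str(x0+i),(i*k+2,24),0,.4,(255,255,255),1)
    for i in range(0,h,10):
        cv2.line(c,(0,i*k),(6 if i%50 else 14,i*k),(255,255,255),1)
        if i%50==0: cv2.putText(c,str(y0+i),(2,i*k+12),0,.4,(255,255,255),1)
    cv2.imwrite("pics/"+out,c)
crop("top",230,140,180,145,4,"t_tote.png")
crop("top",410,200,100,120,5,"t_box.png")
crop("top",130,195,70,105,5,"t_car.png")
crop("side",265,165,165,160,4 if 0 else 3,"s_tote.png")
crop("side",300,335,130,100,5,"s_box.png")
```

```text
(no output)
```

View pics/t_tote.png

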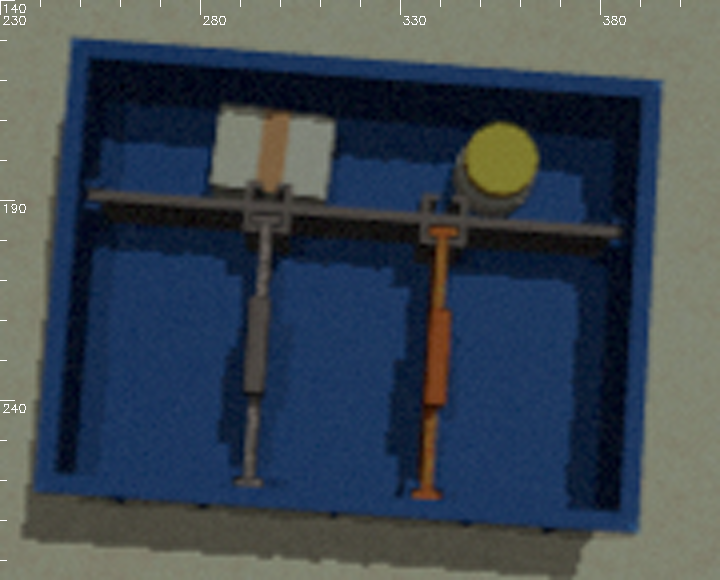

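View pics/t_box.png

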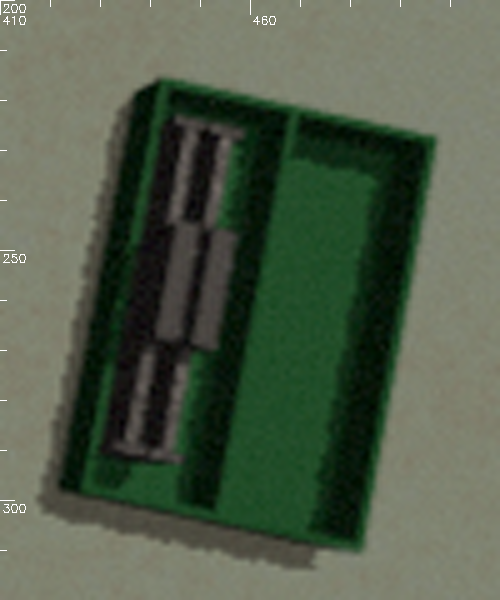

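View pics/t_car.png

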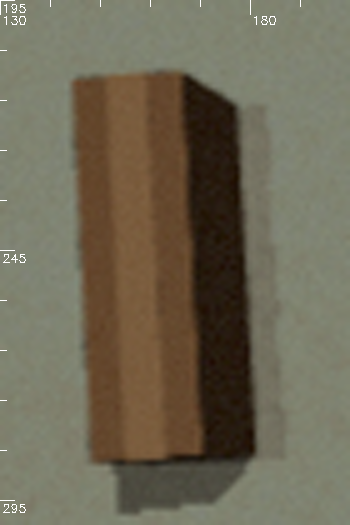

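```bash
cat > h.py <<'E'
import numpy as np,cv2,pickle
from scipy.optimize import least_squares
def proj(s,P):
    K=np.array([[s["fx"],0,s["cx"]],[0,s["fy"],s["cy"]],[0,0,1]])
    return cv2.projectPoints(np.asarray(P,float).reshape(-1,1,3),np.array(s["rvec"]),np.array(s["tvec"]),K,None)[0].reshape(-1,2)
def W(p,q):
    q=np.asarray(q,float);c,s=np.cos(p[2]),np.sin(p[2])
    return np.c_[p[0]+c*q[:,0]-s*q[:,1],p[1]+s*q[:,0]+c*q[:,1],q[:,2]]
def unc(px,x0,y0,k): return (np.asarray(px,float)+.5)/k-.5+[x0,y0]
def fit(obs,p0):
    # obs: list of (snap, localpts, pix)
    f=lambda p:np.concatenate([(proj(s,W(p,q))-px).ravel() for s,q,px in obs])
    r=least_squares(f,p0); return r.x,np.sqrt(np.mean(r.fun**2)),r.fun.reshape(-1,2)
def rect(a,b,z): return [[a,b,z],[a,-b,z],[-a,-b,z],[-a,b,z]]
E
python3 - <<'E'
from h import *
s=pickle.load(open("top0.pkl","rb"))
np.set_printoptions(precision=4,suppress=True)
tote=unc([(74,38),(662,81),(638,530),(36,491)],230,140,4)
print("tote",*fit([(s,rect(.125,.165,.105),tote)],[.5,0,0]))
t=unc([(430,309),(450,309),(446,405),(425,404)],230,140,4)
print("otab",*fit([(s,rect(.028,.006,.1),t)],[.5,0,0]))
t=unc([(250,297),(270,297),(264,391),(244,391)],230,140,4)
print("gtab",*fit([(s,rect(.028,.006,.1),t)],[.5,0,0]))
t=unc([(162,80),(436,137),(361,550),(84,490)],410,200,5)
print("box",*fit([(s,rect(.1015,.068,.05),t)],[.5,-.3,0]))
t=unc([(72,78),(183,72),(204,457),(90,461)],130,195,5)
print("carton",*fit([(s,rect(.0875,.025,.1),t)],[.5,.3,0]))
E
```

```text
tote [ 0.5737 -0.0175 -0.0774] 2.1646163671201717 [[ 1.7314  2.5486]
 [-2.2461  2.0175]
 [-1.9785 -2.0261]
 [ 2.4177 -2.2386]]
otab [ 0.5318 -0.0655 -0.0607] 0.18468050862301172 [[-0.1209 -0.3672]
 [ 0.1141 -0.0889]
 [ 0.0086  0.2386]
 [-0.0013  0.2132]]
gtab [ 0.5399  0.0375 -0.067 ] 0.3291938571013878 [[-0.1303 -0.577 ]
 [ 0.1176 -0.265 ]
 [ 0.1433  0.5717]
 [-0.1297  0.2623]]
box [ 0.4559 -0.3608 -0.2212] 0.42962832628626485 [[-0.2229 -0.7192]
 [ 0.3069 -0.21  ]
 [ 0.3892  0.4949]
 [-0.4667  0.3965]]
carton [0.4919 0.3463 0.067 ] 0.2908064561748574 [[ 0.1176  0.064 ]
 [ 0.0554 -0.3407]
 [-0.2578 -0.3289]
 [ 0.0877  0.5976]]
```

View pics/s_tote.png

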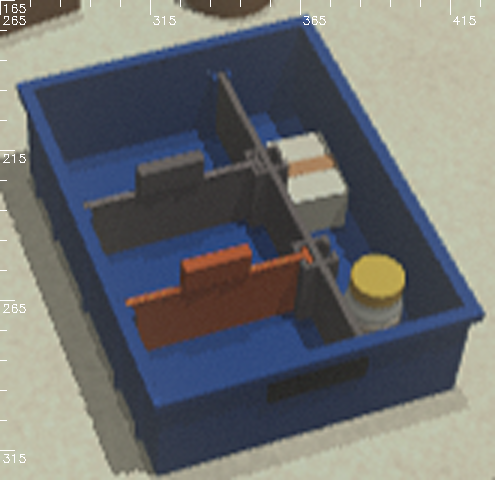

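View pics/s_box.png

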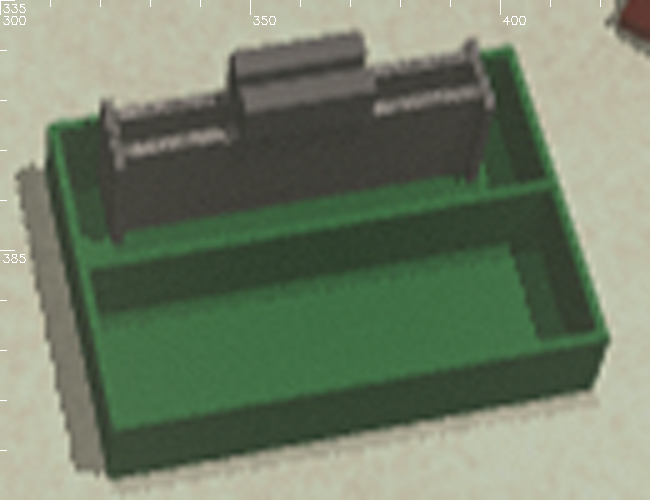

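Run:
```python
from h import *
s=pickle.load(open("top0.pkl","rb"));d=pickle.load(open("side0.pkl","rb"))
np.set_printoptions(precision=4,suppress=True)
tt=unc([(74,38),(662,81),(638,530),(36,491)],230,140,4)
ts=unc([(305,15),(483,318),(155,403),(18,85)],265,165,3)
q=rect(.130,.170,.105)
print("tote top",*fit([(s,q,tt)],[.5,0,0]))
print("tote side",*fit([(d,q,ts)],[.5,0,0]))
print("tote both",*fit([(s,q,tt),(d,q,ts)],[.5,0,0])[:2])
bt=unc([(162,80),(436,137),(361,550),(84,490)],410,200,5)
bs=unc([(513,47),(607,340),(110,430),(48,125)],300,335,5)
q=rect(.1015,.068,.05)
print("box side",*fit([(d,q,bs)],[.5,-.3,0]))
print("box both",*fit([(s,q,bt),(d,q,bs)],[.5,-.3,0])[:2])
c=cv2.resize(d["frame"][120:200,210:310,::-1],None,fx=6,fy=6,interpolation=cv2.INTER_CUBIC)
cv2.imwrite("pics/s_car.png",c)
```

```text
tote top [ 0.574  -0.0176 -0.0773] 0.17380583062844743 [[-0.2397  0.1517]
 [ 0.0511 -0.0658]
 [ 0.1392  0.2104]
 [ 0.047  -0.2973]]
tote side [ 0.5734 -0.0178 -0.082 ] 0.7481775479015091 [[ 0.7681  0.2208]
 [-0.2017 -1.3164]
 [-0.3243  1.3335]
 [-0.1353 -0.4051]]
tote both [ 0.5737 -0.0176 -0.0795] 0.5696804132268126
box side [ 0.4551 -0.3614 -0.2291] 0.2689230097314552 [[-0.0342 -0.1528]
 [ 0.4188  0.239 ]
 [-0.0068  0.1691]
 [-0.3963 -0.3685]]
box both [ 0.4555 -0.3611 -0.2256] 0.41605987366510927
```

View pics/s_car.png

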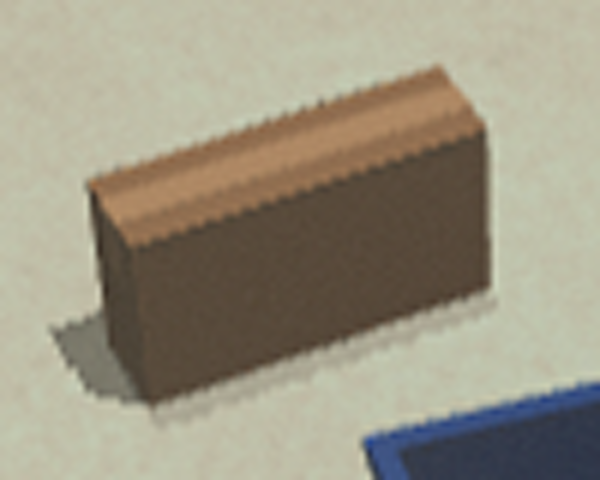

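Request:
{"method": "move_arm", "body": {"moves": [[[1.54,-2.7,0],[0,0,0.018]],[[1.54,-2.7,0],[0,0,0.018]],[[1.54,-2.7,0],[0,0,0.018]],[[1.54,-2.7,0],[0,0,0.018]],[[1.54,-2.7,0],[0,0,0.018]],[[1.54,-2.7,0],[0,0,0.018]],[[1.54,-2.7,0],[0,0,0.018]],[[1.54,-2.7,0],[0,0,0.018]],[[1.54,-2.7,0],[0,0,0.018]],[[1.54,-2.7,0],[0,0,0.018]]], "fingers": 0}}

```text
clock: 0.93
tcp_pos: [0.3788, 0.2031, 0.2422]
ee_rot: [[-0.966, 0.258, -0.0], [0.258, 0.966, -0.0], [0.0, -0.0, -1.0]]
wrist_force: [1.8, 0.9, 0.4]
grip_width: 0.0854
```

Run:
```python
from h import *
s=pickle.load(open("top0.pkl","rb"));d=pickle.load(open("side0.pkl","rb"))
np.set_printoptions(precision=4,suppress=True)
q=rect(.0875,.025,.1)
t=unc([(72,78),(183,72),(204,457),(90,461)],130,195,5)
u=unc([(438,66),(487,130),(134,247),(92,185)],210,120,6)
print(*fit([(d,q,u)],[.5,.3,0]));print(*fit([(s,q,t),(d,q,u)],[.5,.3,0])[:2])
q=rect(.028,.006,.1)
u=unc([(247,244),(251,252),(186,270),(181,262)],265,165,3)
print("otab side",*fit([(d,q,u)],[.5,0,0]))
```

```text
[0.4929 0.3453 0.0838] 0.4326080204548109 [[ 0.3115 -0.2112]
 [ 0.485  -0.3112]
 [-0.091   0.6834]
 [-0.6818 -0.2888]]
[0.4923 0.346  0.0715] 0.45455288276543016
otab side [ 0.5319 -0.0661 -0.064 ] 0.5284090526202047 [[ 0.0508 -0.7428]
 [ 0.6976  0.372 ]
 [-0.2645  0.7563]
 [-0.478  -0.4289]]
```

Request:
{"method": "move_arm", "body": {"moves": [[[1.53,-2.69,-0.8],[0,0,0.018]],[[1.53,-2.69,-0.8],[0,0,0.018]],[[1.53,-2.69,-0.8],[0,0,0.018]],[[1.53,-2.69,-0.8],[0,0,0.018]],[[1.53,-2.69,-0.8],[0,0,0.018]],[[1.53,-2.69,-0.8],[0,0,0.018]],[[1.53,-2.69,-0.8],[0,0,0.018]],[[1.53,-2.69,-0.8],[0,0,0.018]],[[1.53,-2.69,-0.8],[0,0,0.018]],[[1.53,-2.69,-0.8],[0,0,0.018]]]}}

```text
clock: 1.77
tcp_pos: [0.5319, -0.0659, 0.1616]
ee_rot: [[-0.997, 0.081, -0.0], [0.081, 0.997, 0.0], [0.0, 0.0, -1.0]]
wrist_force: [1.2, 0.2, 0.4]
grip_width: 0.0857
```

Request:
{"method": "move_arm", "body": {"moves": [[[0,0,-1.0],[0,0,0]],[[0,0,-1.0],[0,0,0]],[[0,0,-1.0],[0,0,0]],[[0,0,-1.0],[0,0,0]],[[0,0,-1.0],[0,0,0]],[[0,0,-1.0],[0,0,0]],[[0,0,-0.8],[0,0,0]],[[0,0,-0.8],[0,0,0]],[[0,0,-0.6],[0,0,0]],[[0,0,0],[0,0,0]]]}}

```text
clock: 2.6
tcp_pos: [0.531, -0.0643, 0.0792]
ee_rot: [[-0.997, 0.082, -0.001], [0.082, 0.997, 0.0], [0.002, 0.0, -1.0]]
wrist_force: [-0.8, 0.7, -0.8]
grip_width: 0.0852
```

```bash
cat > look.py <<'E'
import sys,cv2,pickle
from workcell import env,vision
n,x0,y0,w,h,k,out=sys.argv[1],*map(int,sys.argv[2:7]),sys.argv[7]
s=vision.snapshot(n);pickle.dump(s,open(out+".pkl","wb"))
cv2.imwrite("pics/"+out+".png",cv2.resize(s["frame"][y0:y0+h,x0:x0+w,::-1],None,fx=k,fy=k,interpolation=cv2.INTER_CUBIC))
st=env.get_state();print(st["clock"],st["tcp_pos"],st["wrist_force"],st["grip_width"])
E
python3 look.py side 265 165 165 160 3 s1; python3 look.py top 230 140 180 145 4 t1
```

```text
2.65 [ 0.53122357 -0.06432377  0.07987049] [0.16364488 0.15463664 0.59482456] 0.08539723552848223
2.7 [ 0.53150101 -0.06440713  0.08033873] [ 0.82996148 -0.71916558 -0.28094023] 0.08557113073859851
```

View pics/s1.png

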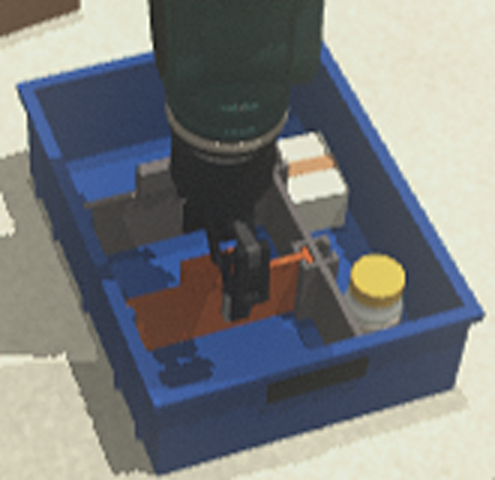

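View pics/t1.png

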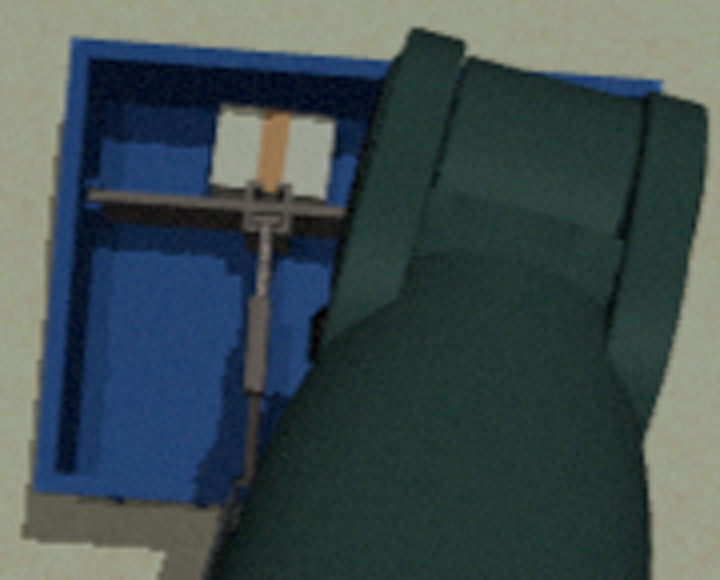

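Request:
{"method": "move_arm", "body": {"moves": [[[0,-0.17,0],[0,0,0]],[[0,0,0],[0,0,0]],[[0,0,0],[0,0,0]],[[0,0,0],[0,0,0]],[[0,0,0],[0,0,0]],[[0,0,0],[0,0,0]],[[0,0,0],[0,0,0]],[[0,0,0],[0,0,0]],[[0,0,0],[0,0,0]],[[0,0,0],[0,0,0]]]}}

```text
clock: 3.53
tcp_pos: [0.5315, -0.0661, 0.0803]
ee_rot: [[-0.997, 0.082, 0.0], [0.082, 0.997, -0.0], [-0.0, -0.0, -1.0]]
wrist_force: [0.6, -0.6, 0.7]
grip_width: 0.0852
```

Now close on the tab.

Request:
{"method": "move_arm", "body": {"moves": [[[0,0,0],[0,0,0]],[[0,0,0],[0,0,0]],[[0,0,0],[0,0,0]],[[0,0,0],[0,0,0]],[[0,0,0],[0,0,0]],[[0,0,0],[0,0,0]],[[0,0,0],[0,0,0]],[[0,0,0],[0,0,0]],[[0,0,0],[0,0,0]],[[0,0,0],[0,0,0]]], "fingers": 255, "newtons": 60}}

```text
clock: 4.37
tcp_pos: [0.5315, -0.0661, 0.0803]
ee_rot: [[-0.997, 0.082, 0.0], [0.082, 0.997, -0.0], [-0.0, -0.0, -1.0]]
wrist_force: [-1.1, 0.0, 2.0]
grip_width: 0.011
```

Request:
{"method": "move_arm", "body": {"moves": [[[0,0,0.2],[0,0,0]],[[0,0,0.2],[0,0,0]],[[0,0,0.3],[0,0,0]],[[0,0,0.3],[0,0,0]],[[0,0,0.3],[0,0,0]],[[0,0,0.3],[0,0,0]],[[0,0,0.3],[0,0,0]],[[0,0,0.3],[0,0,0]],[[0,0,0.3],[0,0,0]],[[0,0,0],[0,0,0]]]}}

```text
clock: 5.2
tcp_pos: [0.5318, -0.0662, 0.1059]
ee_rot: [[-0.997, 0.082, 0.001], [0.082, 0.997, -0.0], [-0.001, -0.0, -1.0]]
wrist_force: [-0.1, 0.2, -1.2]
grip_width: 0.0115
```

```bash
python3 look.py side 265 165 165 160 4 s2
```

```text
5.25 [ 0.53164807 -0.06615504  0.10556093] [ 0.31980785  0.38349839 -1.44574414] 0.011104112463323644
```

View pics/s2.png

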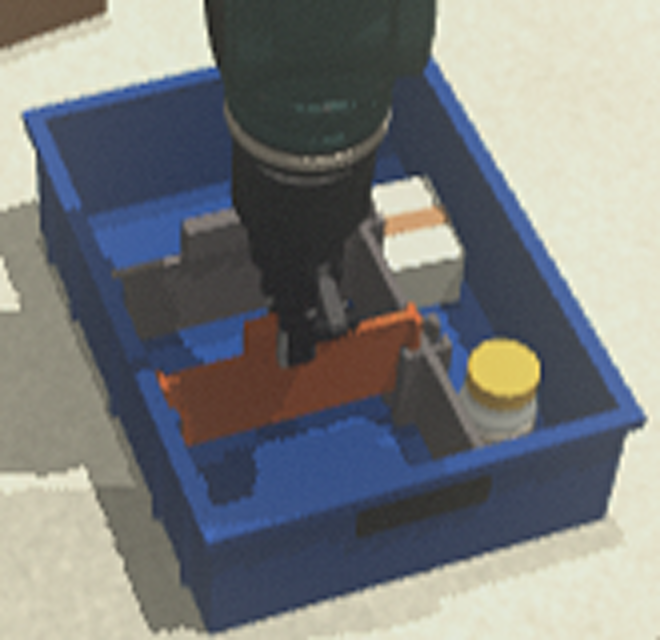

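Request:
{"method": "move_arm", "body": {"moves": [[[0,0,0.5],[0,0,0]],[[0,0,0.5],[0,0,0]],[[0,0,0.5],[0,0,0]],[[0,0,0.5],[0,0,0]],[[0,0,0.5],[0,0,0]],[[0,0,0.5],[0,0,0]],[[0,0,0.5],[0,0,0]],[[0,0,0.5],[0,0,0]],[[0,0,0.5],[0,0,0]],[[0,0,0.5],[0,0,0]]]}}

```text
clock: 6.08
tcp_pos: [0.5315, -0.0661, 0.1558]
ee_rot: [[-0.997, 0.082, 0.0], [0.082, 0.997, -0.0], [-0.0, -0.0, -1.0]]
wrist_force: [-0.3, 0.2, -0.8]
grip_width: 0.0108
```

Request:
{"method": "move_arm", "body": {"moves": [[[0,0,0.8],[0,0,0]],[[0,0,0.8],[0,0,0]],[[0,0,0.8],[0,0,0]],[[0,0,0.8],[0,0,0]],[[0,0,0.8],[0,0,0]],[[0,0,0.8],[0,0,0]],[[0,0,0.8],[0,0,0]],[[0,0,0.6],[0,0,0]],[[0,0,0.4],[0,0,0]],[[0,0,0],[0,0,0]]]}}

```text
clock: 6.92
tcp_pos: [0.5318, -0.0662, 0.2221]
ee_rot: [[-0.997, 0.082, 0.001], [0.082, 0.997, -0.0], [-0.001, -0.0, -1.0]]
wrist_force: [0.7, 0.1, 0.2]
grip_width: 0.0113
```

```bash
python3 look.py side 240 125 190 180 3 s3
```

```text
6.9667 [ 0.53161225 -0.06614893  0.2214865 ] [-0.24004963 -0.14487806 -1.39450525] 0.011485269997334195
```

View pics/s3.png

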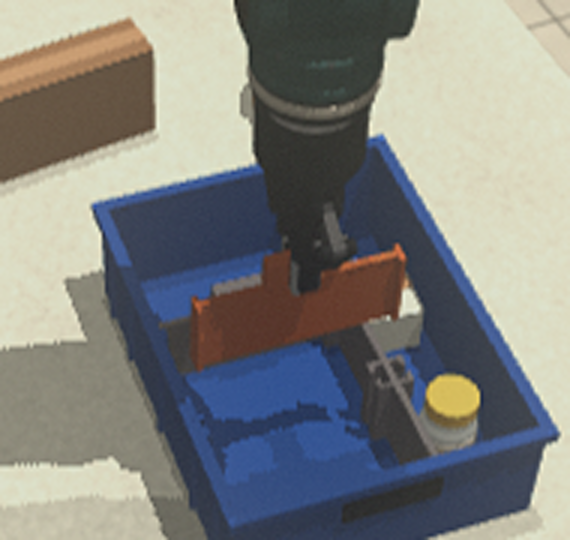

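Request:
{"method": "move_arm", "body": {"moves": [[[-0.25,-1,0],[0,0,-0.007]],[[-0.5,-2,0],[0,0,-0.007]],[[-0.5,-2,0],[0,0,-0.007]],[[-0.5,-2,0],[0,0,-0.007]],[[-0.5,-2,0],[0,0,-0.007]],[[-0.5,-2,0],[0,0,-0.007]],[[-0.5,-2,0],[0,0,-0.007]],[[-0.5,-2,0],[0,0,-0.007]],[[-0.5,-2,0],[0,0,-0.007]],[[-0.5,-2,0],[0,0,-0.007]]]}}

```text
clock: 7.8
tcp_pos: [0.4831, -0.2575, 0.2208]
ee_rot: [[-0.988, 0.152, -0.001], [0.152, 0.988, 0.0], [0.001, 0.0, -1.0]]
wrist_force: [0.5, -0.2, -1.4]
grip_width: 0.0112
```

Request:
{"method": "move_arm", "body": {"moves": [[[-0.5,-2,0],[0,0,-0.01]],[[-0.5,-2,0],[0,0,-0.01]],[[-0.5,-2,0],[0,0,-0.01]],[[-0.5,-2,0],[0,0,-0.01]],[[-0.5,-2,0],[0,0,-0.01]],[[-0.5,-2,0],[0,0,-0.01]],[[-0.5,-1,0],[0,0,-0.01]],[[-0.1,-0.6,0],[0,0,-0.004]],[[0,0,0],[0,0,0]],[[0,0,0],[0,0,0]]]}}

```text
clock: 8.63
tcp_pos: [0.4479, -0.3917, 0.2211]
ee_rot: [[-0.975, 0.224, -0.0], [0.224, 0.975, 0.0], [0.0, 0.0, -1.0]]
wrist_force: [-0.6, -0.5, -0.6]
grip_width: 0.011
```

```bash
python3 look.py side 260 270 220 170 3 s4;  python3 look.py top 380 180 140 140 4 t4
```

```text
8.6833 [ 0.44809116 -0.39135494  0.22124087] [ 1.31945315  0.17728598 -0.88350018] 0.010811338294382473
8.7333 [ 0.44822173 -0.39123428  0.22134648] [-0.25551305  0.42781365 -0.70889697] 0.010867323744609187
```

View pics/s4.png

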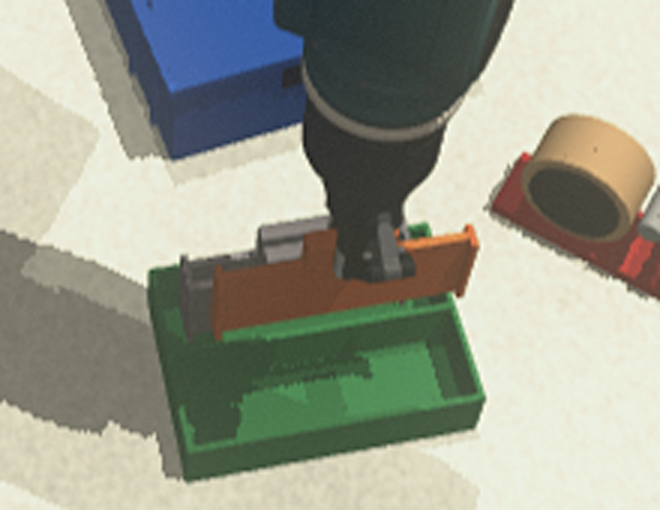

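View pics/t4.png

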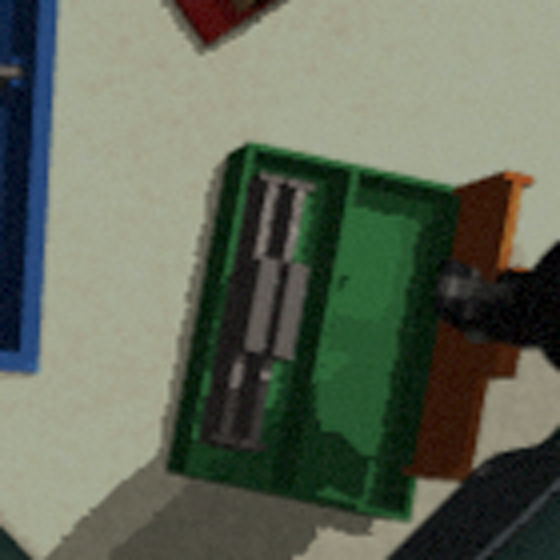

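Request:
{"method": "move_arm", "body": {"moves": [[[0,-0.1,-0.8],[0,0,0]],[[0,0,-1.2],[0,0,0]],[[0,0,-1.2],[0,0,0]],[[0,0,-1.2],[0,0,0]],[[0,0,-1.2],[0,0,0]],[[0,0,-1.0],[0,0,0]],[[0,0,-0.8],[0,0,0]],[[0,0,-0.6],[0,0,0]],[[0,0,0],[0,0,0]],[[0,0,0],[0,0,0]]]}}

```text
clock: 9.57
tcp_pos: [0.448, -0.393, 0.1413]
ee_rot: [[-0.975, 0.224, -0.0], [0.224, 0.975, 0.0], [0.0, 0.0, -1.0]]
wrist_force: [-0.6, 1.2, -0.6]
grip_width: 0.0111
```

```bash
python3 look.py side 260 270 220 170 3 s5;  python3 look.py top 380 180 140 140 4 t5
```

```text
9.6167 [ 0.44812047 -0.39323304  0.14164699] [ 0.16260506  0.76625621 -1.04648647] 0.011142807408509538
9.6667 [ 0.44821645 -0.39331854  0.14179768] [ 0.59516496  1.11256409 -1.4045946 ] 0.011178900679805877
```

View pics/s5.png

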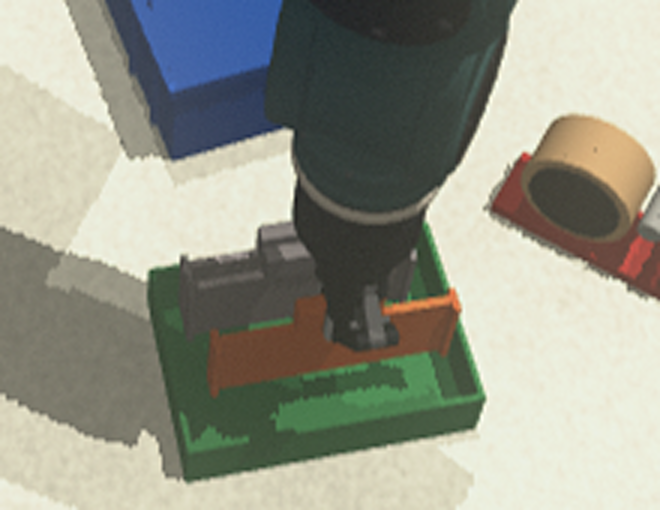

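View pics/t5.png

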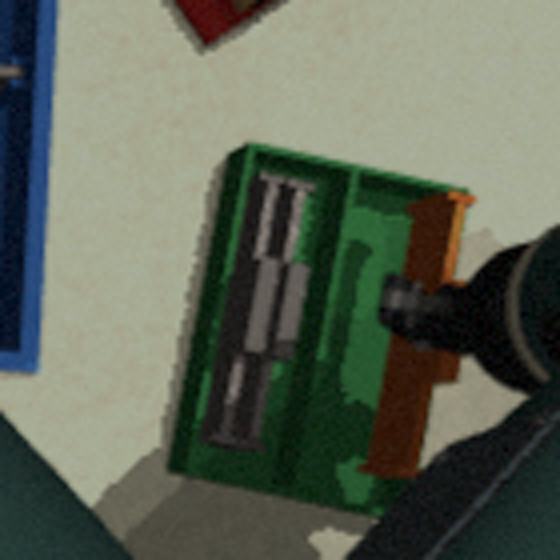

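Request:
{"method": "move_arm", "body": {"moves": [[[0,0.1,-0.8],[0,0,0]],[[0,0,-0.8],[0,0,0]],[[0,0,-0.8],[0,0,0]],[[0,0,-0.8],[0,0,0]],[[0,0,-0.8],[0,0,0]],[[0,0,-0.8],[0,0,0]],[[0,0,-0.5],[0,0,0]],[[0,0,-0.4],[0,0,0]],[[0,0,0],[0,0,0]],[[0,0,0],[0,0,0]]]}}

```text
clock: 10.5
tcp_pos: [0.448, -0.3921, 0.0843]
ee_rot: [[-0.975, 0.224, -0.0], [0.224, 0.975, 0.0], [0.0, 0.0, -1.0]]
wrist_force: [-0.3, 0.2, -0.6]
grip_width: 0.0113
```

Request:
{"method": "move_arm", "body": {"moves": [[[0,0,-0.1],[0,0,0]],[[0,0,-0.1],[0,0,0]],[[0,0,-0.1],[0,0,0]],[[0,0,-0.1],[0,0,0]],[[0,0,-0.05],[0,0,0]],[[0,0,0],[0,0,0]],[[0,0,0],[0,0,0]],[[0,0,0],[0,0,0]],[[0,0,0],[0,0,0]],[[0,0,0],[0,0,0]]]}}

```text
clock: 11.33
tcp_pos: [0.448, -0.3921, 0.0798]
ee_rot: [[-0.975, 0.224, 0.0], [0.224, 0.975, -0.0], [-0.0, -0.0, -1.0]]
wrist_force: [-0.3, -0.1, -2.3]
grip_width: 0.011
```

```bash
python3 look.py side 260 270 220 170 3 s6;  python3 look.py top 380 180 140 140 4 t6
```

```text
11.3833 [ 0.44796993 -0.39211186  0.07977654] [ 0.10765928 -0.45773514 -0.67458808] 0.011354594132033595
11.4333 [ 0.44799427 -0.39212414  0.07981402] [ 0.57729624  0.67021511 -0.52296242] 0.011047688384193842
```

View pics/s6.png

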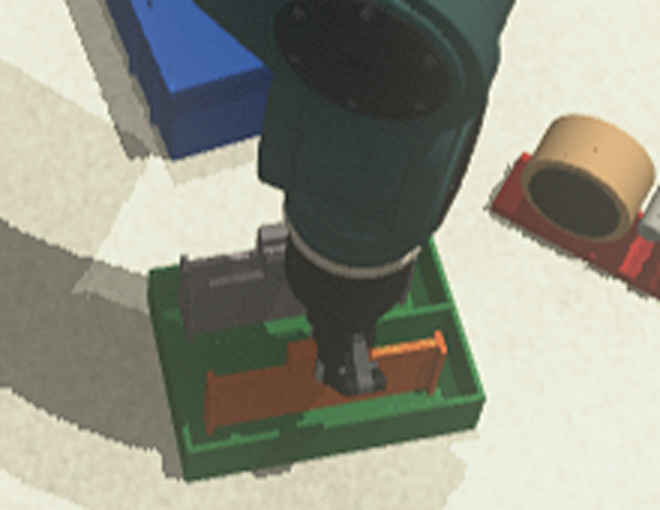

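View pics/t6.png

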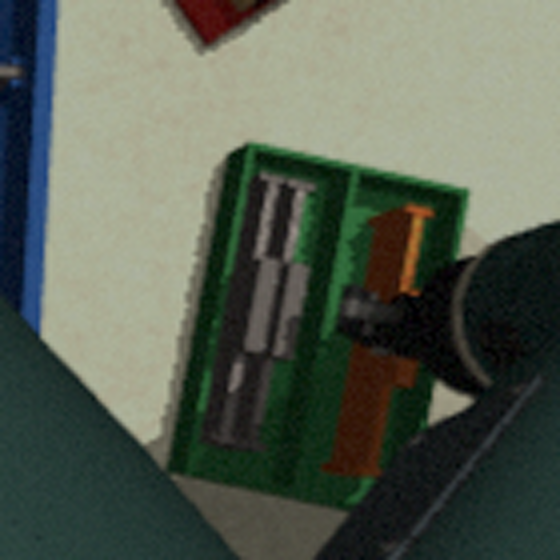

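Request:
{"method": "move_arm", "body": {"moves": [[[0,0,-0.03],[0,0,0]],[[0,0,-0.03],[0,0,0]],[[0,0,-0.02],[0,0,0]],[[0,0,0],[0,0,0]],[[0,0,0],[0,0,0]],[[0,0,0],[0,0,0]],[[0,0,0],[0,0,0]],[[0,0,0],[0,0,0]],[[0,0,0],[0,0,0]],[[0,0,0],[0,0,0]]]}}

```text
clock: 12.27
tcp_pos: [0.448, -0.3922, 0.0794]
ee_rot: [[-0.975, 0.224, 0.0], [0.224, 0.975, -0.0], [-0.0, -0.0, -1.0]]
wrist_force: [-0.8, 1.4, 4.5]
grip_width: 0.0111
```

```bash
python3 -c "
from workcell import env
s=env.get_state();print(s['tcp_pos'],s['wrist_force'],s['ft_torque'])"
```

```text
[ 0.44801643 -0.39216447  0.07936243] [-0.80931115  1.43959753  4.50167735] [ 0.26039659  0.28198074 -0.02349961]
```

Request:
{"method": "move_arm", "body": {"moves": [[[0,0,0],[0,0,0]],[[0,0,0],[0,0,0]],[[0,0,0],[0,0,0]],[[0,0,0],[0,0,0]],[[0,0,0],[0,0,0]],[[0,0,0],[0,0,0]],[[0,0,0.5],[0,0,0]],[[0,0,1],[0,0,0]],[[0,0,1],[0,0,0]],[[0,0,1],[0,0,0]]], "fingers": 150}}

```text
clock: 13.1
tcp_pos: [0.4481, -0.3923, 0.1155]
ee_rot: [[-0.975, 0.224, 0.0], [0.224, 0.975, -0.001], [-0.001, -0.0, -1.0]]
wrist_force: [-0.3, -0.1, 0.6]
grip_width: 0.0353
```

```bash
python3 look.py side 260 270 220 170 3 s7
```

```text
13.15 [ 0.44870297 -0.39287695  0.117384  ] [ 0.17018278 -0.85704589  2.19130584] 0.03541969281987549
```

View pics/s7.png

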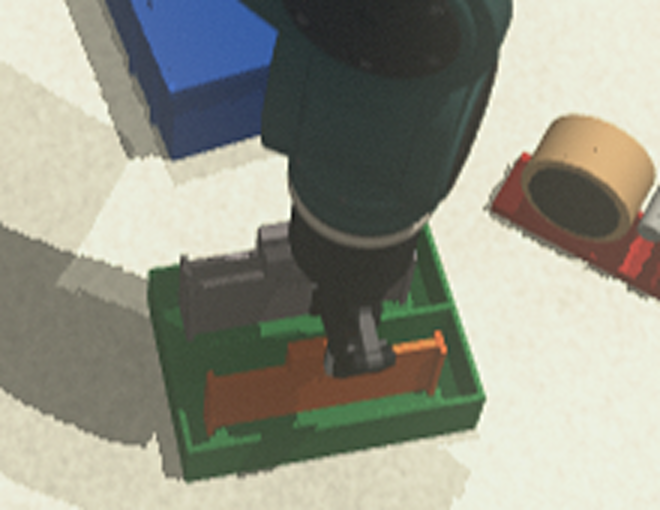

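Request:
{"method": "move_arm", "body": {"moves": [[[0,0,2],[0,0,0]],[[0,0,3],[0,0,0]],[[0,0,3],[0,0,0]],[[0,0,3],[0,0,0]],[[0.2,2,0],[0,0,0]],[[0.2,3.4,0],[0,0,0.017]],[[0.2,3.4,0],[0,0,0.017]],[[0.2,3.4,0],[0,0,0.017]],[[0.2,3.4,0],[0,0,0.017]],[[0.2,3.4,0],[0,0,0.017]]], "fingers": 0}}

```text
clock: 13.98
tcp_pos: [0.4598, -0.2006, 0.2246]
ee_rot: [[-0.99, 0.14, 0.001], [0.14, 0.99, -0.0], [-0.001, -0.0, -1.0]]
wrist_force: [0.3, -0.4, 1.0]
grip_width: 0.0855
```

Request:
{"method": "move_arm", "body": {"moves": [[[0.2,3.4,0],[0,0,0.018]],[[0.2,3.4,0],[0,0,0.018]],[[0.2,3.4,0],[0,0,0.018]],[[0.2,3.4,0],[0,0,0.018]],[[0.2,3.4,0],[0,0,0.018]],[[0.2,3.4,0],[0,0,0.018]],[[0.2,3.4,0],[0,0,0.018]],[[0.2,3.4,0],[0,0,0.018]],[[0.2,3.4,0],[0,0,0.018]],[[0.2,3.4,0],[0,0,0.018]]]}}

```text
clock: 14.82
tcp_pos: [0.4798, 0.1397, 0.2247]
ee_rot: [[-0.999, -0.04, 0.001], [-0.04, 0.999, 0.0], [-0.001, 0.0, -1.0]]
wrist_force: [0.8, -0.1, -0.4]
grip_width: 0.0853
```

```bash
python3 look.py side 240 160 220 280 2 s8;  python3 look.py top 380 180 140 140 5 t8
```

```text
14.8667 [0.47989847 0.14403777 0.22457341] [-3.3640516   1.53152646 -2.26986973] 0.08538029780652441
14.9167 [0.47986738 0.14162248 0.22448677] [-0.01569596 -0.79583396  0.40603046] 0.08524382806186233
```

View pics/s8.png

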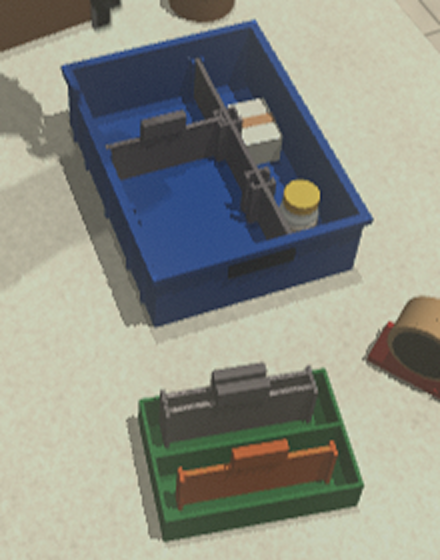

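View pics/t8.png

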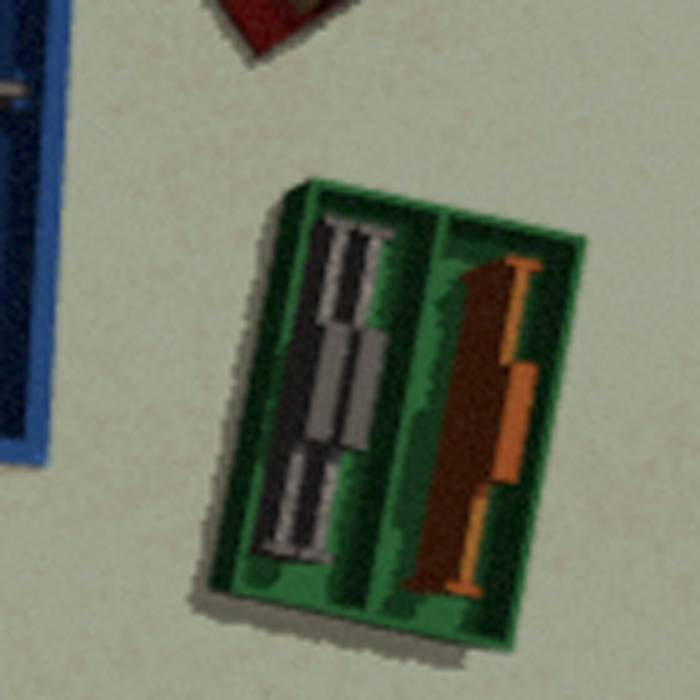

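Request:
{"method": "move_arm", "body": {"moves": [[[0.15,2.5,0],[0,0,0.004]],[[0.15,2.5,0],[0,0,0.004]],[[0.15,2.5,-0.7],[0,0,0.004]],[[0.15,2.5,-0.7],[0,0,0.004]],[[0.15,2.5,-0.7],[0,0,0.004]],[[0.15,2.5,-0.7],[0,0,0.004]],[[0.15,2.5,-0.7],[0,0,0.004]],[[0.15,2,-0.7],[0,0,0.004]],[[0.05,0.94,-0.7],[0,0,0]],[[0,0,0],[0,0,0]]]}}

```text
clock: 15.75
tcp_pos: [0.4922, 0.3431, 0.1738]
ee_rot: [[-0.997, -0.072, -0.001], [-0.072, 0.997, -0.001], [0.001, -0.0, -1.0]]
wrist_force: [-0.3, 0.3, 0.3]
grip_width: 0.0854
```

```bash
python3 look.py side 180 60 160 160 4 s9;python3 look.py top 120 150 160 160 4 t9
```

```text
15.8 [0.4922342  0.34209002 0.17450805] [-0.30356671  0.19522482  0.6879188 ] 0.08546050805725718
15.85 [0.49243017 0.34153019 0.17508921] [ 0.37342449 -0.34022553  0.15529576] 0.08538804432504113
```

View pics/s9.png

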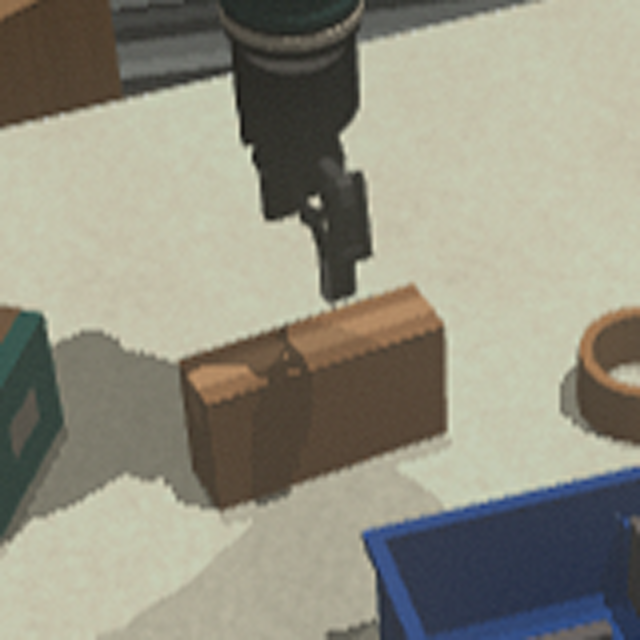

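View pics/t9.png

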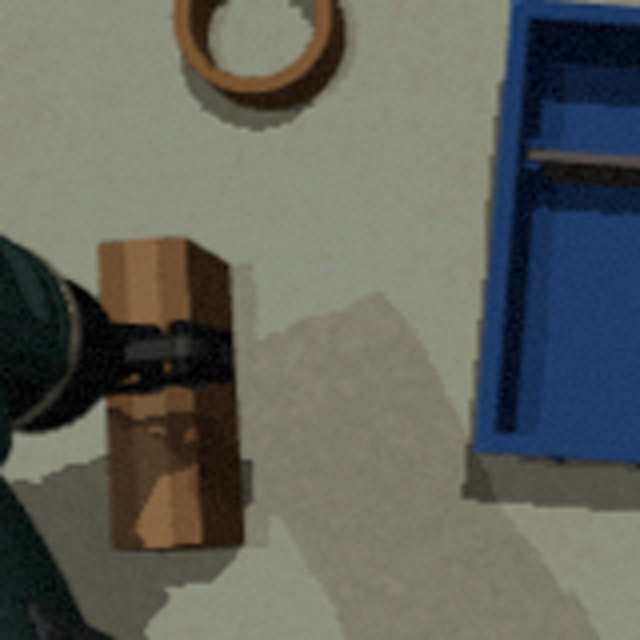

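Request:
{"method": "move_arm", "body": {"moves": [[[0,0.2,0],[0,0,0]],[[0,0.25,0],[0,0,0]],[[0,0,-1],[0,0,0]],[[0,0,-1],[0,0,0]],[[0,0,-1],[0,0,0]],[[0,0,-1],[0,0,0]],[[0,0,-1],[0,0,0]],[[0,0,0],[0,0,0]],[[0,0,0],[0,0,0]],[[0,0,0],[0,0,0]]]}}

```text
clock: 16.68
tcp_pos: [0.4926, 0.3469, 0.1252]
ee_rot: [[-0.997, -0.071, 0.0], [-0.071, 0.997, 0.0], [-0.0, 0.0, -1.0]]
wrist_force: [-1.2, 0.4, -0.5]
grip_width: 0.0856
```

```bash
python3 look.py side 180 60 160 160 4 s10
```

```text
16.7333 [0.49270886 0.34691426 0.12539643] [-0.20002911  0.44334666  1.05936817] 0.08560481036315114
```

View pics/s10.png

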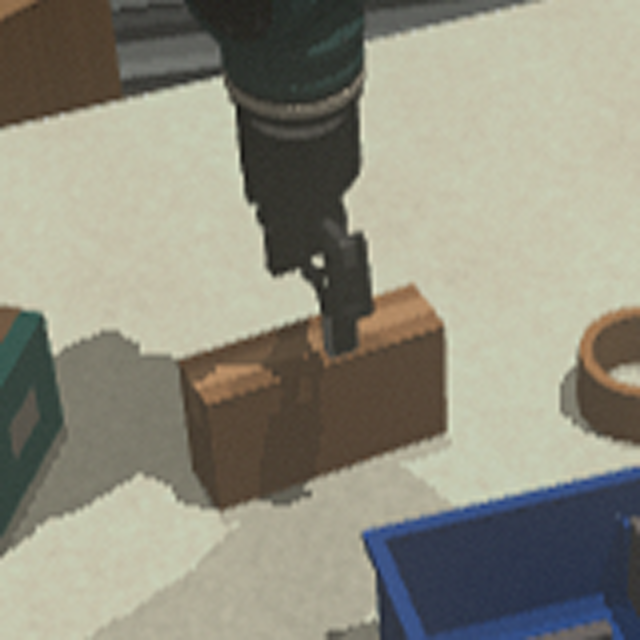

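Centred over the carton. Descend and close.

Request:
{"method": "move_arm", "body": {"moves": [[[0,-0.05,-0.8],[0,0,0]],[[0,-0.05,-0.8],[0,0,0]],[[0,0,-0.8],[0,0,0]],[[0,0,-0.8],[0,0,0]],[[0,0,-0.8],[0,0,0]],[[0,0,-0.8],[0,0,0]],[[0,0,-0.8],[0,0,0]],[[0,0,-0.8],[0,0,0]],[[0,0,0],[0,0,0]],[[0,0,0],[0,0,0]]]}}

```text
clock: 17.57
tcp_pos: [0.4923, 0.3457, 0.0605]
ee_rot: [[-0.997, -0.071, -0.001], [-0.071, 0.997, -0.0], [0.001, -0.0, -1.0]]
wrist_force: [0.0, 0.7, 0.4]
grip_width: 0.0848
```

Request:
{"method": "move_arm", "body": {"moves": [[[0,0,0],[0,0,0]],[[0,0,0],[0,0,0]],[[0,0,0],[0,0,0]],[[0,0,0],[0,0,0]],[[0,0,0],[0,0,0]],[[0,0,0],[0,0,0]],[[0,0,0],[0,0,0]],[[0,0,0],[0,0,0]],[[0,0,0],[0,0,0]],[[0,0,0],[0,0,0]]], "fingers": 255, "newtons": 60}}

```text
clock: 18.4
tcp_pos: [0.4928, 0.3461, 0.0616]
ee_rot: [[-0.997, -0.071, 0.001], [-0.071, 0.997, 0.001], [-0.001, 0.001, -1.0]]
wrist_force: [-1.2, 1.4, 5.5]
grip_width: 0.0492
```

Request:
{"method": "move_arm", "body": {"moves": [[[0,0,0.2],[0,0,0]],[[0,0,0.3],[0,0,0]],[[0,0,0.5],[0,0,0]],[[0,0,0.5],[0,0,0]],[[0,0,0.5],[0,0,0]],[[0,0,0.5],[0,0,0]],[[0,0,0.5],[0,0,0]],[[0,0,0.5],[0,0,0]],[[0,0,0.5],[0,0,0]],[[0,0,0],[0,0,0]]]}}

```text
clock: 19.23
tcp_pos: [0.4929, 0.346, 0.1021]
ee_rot: [[-0.997, -0.071, 0.001], [-0.071, 0.997, 0.001], [-0.001, 0.001, -1.0]]
wrist_force: [-0.5, 0.5, -5.4]
grip_width: 0.0495
```

```bash
python3 look.py side 180 60 160 160 4 s11
```

```text
19.2833 [0.49276528 0.34592447 0.10154308] [ 0.04669867  0.32106137 -5.32416375] 0.04945418431075838
```

View pics/s11.png

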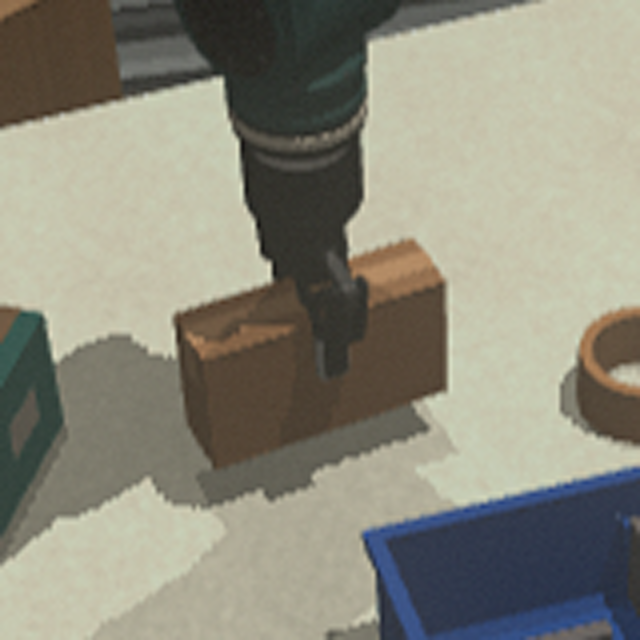

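Request:
{"method": "move_arm", "body": {"moves": [[[0,0,0.8],[0,0,0]],[[0,0,1.5],[0,0,0]],[[0,0,1.5],[0,0,0]],[[0,0,1.5],[0,0,0.02]],[[0,0,1.5],[0,0,0.04]],[[0,0,1.5],[0,0,0.06]],[[0,0,1.2],[0,0,0.06]],[[0,0,0.8],[0,0,0.06]],[[0,0,0.5],[0,0,0.06]],[[0.1,-0.8,0],[0,0,0.06]]]}}

```text
clock: 20.12
tcp_pos: [0.4936, 0.3387, 0.2104]
ee_rot: [[-0.907, -0.421, 0.001], [-0.421, 0.907, 0.001], [-0.002, 0.0, -1.0]]
wrist_force: [-0.4, 0.3, -4.5]
grip_width: 0.0494
```

Request:
{"method": "move_arm", "body": {"moves": [[[0.2,-1.5,0],[0,0,0.06]],[[0.2,-2.2,0],[0,0,0.06]],[[0.2,-2.2,0],[0,0,0.06]],[[0.2,-2.2,0],[0,0,0.06]],[[0.2,-2.2,0],[0,0,0.06]],[[0.2,-2.2,0],[0,0,0.06]],[[0.2,-2.2,0],[0,0,0.06]],[[0.2,-2.2,0],[0,0,0.06]],[[0.2,-2.2,0],[0,0,0.06]],[[0.2,-2.2,0],[0,0,0.06]]]}}

```text
clock: 20.95
tcp_pos: [0.5133, 0.1237, 0.2093]
ee_rot: [[-0.511, -0.859, -0.0], [-0.859, 0.511, -0.0], [0.0, 0.0, -1.0]]
wrist_force: [1.0, 0.3, -5.4]
grip_width: 0.0496
```

Request:
{"method": "move_arm", "body": {"moves": [[[0.2,-2.2,0],[0,0,0.055]],[[0.2,-2.2,0],[0,0,0.055]],[[0.2,-2.2,0],[0,0,0.055]],[[0.2,-2.2,0],[0,0,0.055]],[[0.2,-2.2,0],[0,0,0.055]],[[0.2,-2.2,0],[0,0,0.055]],[[0.2,-2.2,0],[0,0,0.055]],[[0.2,-2.0,0],[0,0,0.05]],[[0.2,-1.4,0],[0,0,0.02]],[[0,-0.5,0],[0,0,0]]]}}

```text
clock: 21.78
tcp_pos: [0.5317, -0.07, 0.2092]
ee_rot: [[-0.085, -0.996, 0.0], [-0.996, 0.085, -0.0], [0.0, -0.0, -1.0]]
wrist_force: [1.0, -0.7, -5.8]
grip_width: 0.0493
```

Request:
{"method": "move_arm", "body": {"moves": [[[0,0,-0.5],[0,0,0]],[[0,0,-0.5],[0,0,0]],[[0,0,0],[0,0,0]],[[0,0,0],[0,0,0]],[[0,0,0],[0,0,0]],[[0,0,0],[0,0,0]],[[0,0,0],[0,0,0]],[[0,0,0],[0,0,0]],[[0,0,0],[0,0,0]],[[0,0,0],[0,0,0]]]}}

```text
clock: 22.62
tcp_pos: [0.5315, -0.0682, 0.199]
ee_rot: [[-0.084, -0.996, 0.0], [-0.996, 0.084, -0.0], [0.0, -0.0, -1.0]]
wrist_force: [0.4, 0.6, -4.7]
grip_width: 0.0491
```

```bash
python3 look.py side 230 110 200 200 3 s12;python3 look.py top 230 120 180 165 4 t12
```

```text
22.6667 [ 0.53149392 -0.06822428  0.19899474] [ 0.41119575 -0.2890573  -5.19945901] 0.04926026234548986
22.7167 [ 0.53147702 -0.0682449   0.19899483] [ 0.71195491  0.00933229 -4.56480242] 0.04962977869344021
```

View pics/s12.png

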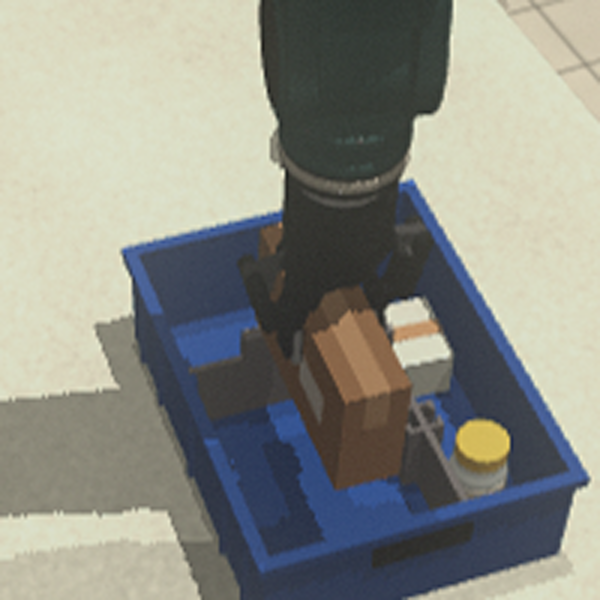

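View pics/t12.png

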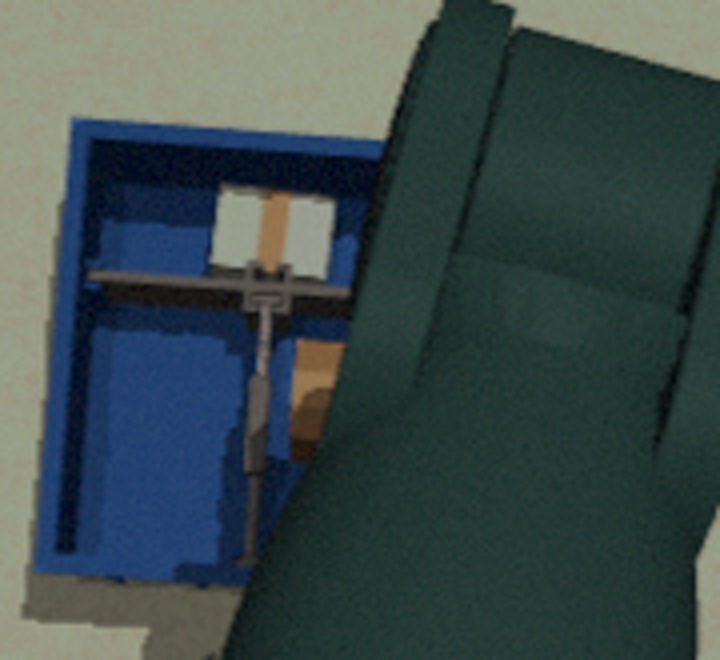

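Run:
```python
from h import *
d=pickle.load(open("s12.pkl","rb"));s=pickle.load(open("t12.pkl","rb"))
np.set_printoptions(precision=4,suppress=True)
q=[[-.0875,.025,.2374],[-.0875,-.025,.2374],[-.0875,.025,.1374],[-.0875,-.025,.1374]]
u=unc([(346,404),(410,385),(338,487),(401,470)],230,110,3)
r=fit([(d,q,u)],[.53,-.07,1.49]);print(*r)
p=[.5314,-.0682,1.487]
print((proj(d,W(p,q))-[230,110])*3)
# expected top-view left end
for z in (.2374,.1374):
  print((proj(s,W(p,[[.0875,-.025,z],[.0875,.025,z]]))-[230,120])*4)
```

```text
[ 0.5303 -0.0685  1.5148] 0.7085919944408711 [[-0.4239 -0.7743]
 [ 0.8098 -0.9055]
 [-0.3213  1.1858]
 [-0.0788  0.4961]]
[[341.1804 400.012 ]
 [409.6954 382.1026]
 [333.644  488.909 ]
 [398.1289 471.2932]]
[[290.9275 338.6299]
 [283.3503 437.4551]]
[[291.2652 370.4145]
 [284.3937 460.1931]]
```

Request:
{"method": "move_arm", "body": {"moves": [[[0,-0.05,-0.6],[0,0,0]],[[0,0,-1],[0,0,0]],[[0,0,-1],[0,0,0]],[[0,0,-1],[0,0,0]],[[0,0,-1],[0,0,0]],[[0,0,-1],[0,0,0]],[[0,0,-1],[0,0,0]],[[0,0,-0.6],[0,0,0]],[[0,0,-0.3],[0,0,0]],[[0,0,0],[0,0,0]]]}}

```text
clock: 23.55
tcp_pos: [0.5312, -0.0687, 0.1234]
ee_rot: [[-0.085, -0.996, -0.001], [-0.996, 0.085, 0.0], [-0.0, 0.001, -1.0]]
wrist_force: [-0.1, -0.3, -5.8]
grip_width: 0.0495
```

```bash
python3 look.py side 230 110 200 200 3 s13
```

```text
23.6 [ 0.53143963 -0.06871744  0.12393329] [ 0.26895201 -0.28113972 -5.01458244] 0.049270810573250196
```

View pics/s13.png

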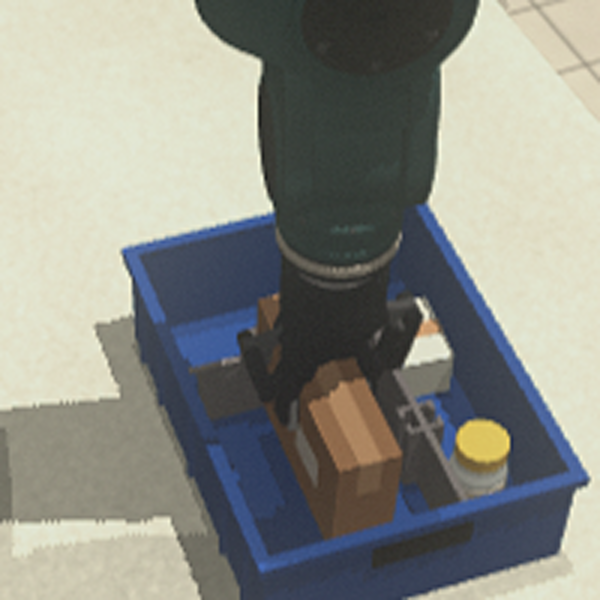

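Request:
{"method": "move_arm", "body": {"moves": [[[0,0,-0.7],[0,0,0]],[[0,0,-0.7],[0,0,0]],[[0,0,-0.7],[0,0,0]],[[0,0,-0.7],[0,0,0]],[[0,0,-0.7],[0,0,0]],[[0,0,-0.7],[0,0,0]],[[0,0,-0.6],[0,0,0]],[[0,0,-0.4],[0,0,0]],[[0,0,0],[0,0,0]],[[0,0,0],[0,0,0]]]}}

```text
clock: 24.43
tcp_pos: [0.5315, -0.0687, 0.0719]
ee_rot: [[-0.085, -0.996, -0.0], [-0.996, 0.085, 0.0], [-0.0, 0.0, -1.0]]
wrist_force: [0.5, 1.0, -4.5]
grip_width: 0.0492
```

```bash
python3 look.py side 230 110 200 200 3 s14
```

```text
24.4833 [ 0.53162993 -0.06875016  0.0721255 ] [ 0.23912758  0.03493242 -4.99577726] 0.04960261675252903
```

View pics/s14.png

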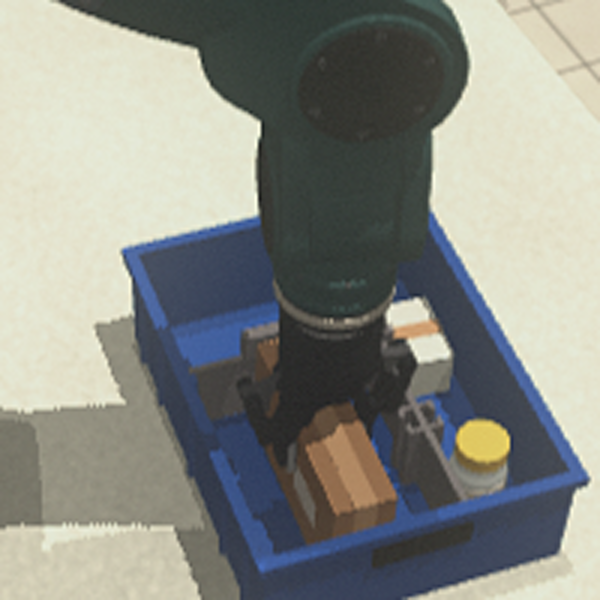

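Request:
{"method": "move_arm", "body": {"moves": [[[0,0,-0.1],[0,0,0]],[[0,0,-0.1],[0,0,0]],[[0,0,-0.1],[0,0,0]],[[0,0,-0.1],[0,0,0]],[[0,0,-0.05],[0,0,0]],[[0,0,0],[0,0,0]],[[0,0,0],[0,0,0]],[[0,0,0],[0,0,0]],[[0,0,0],[0,0,0]],[[0,0,0],[0,0,0]]]}}

```text
clock: 25.32
tcp_pos: [0.5315, -0.0687, 0.0675]
ee_rot: [[-0.084, -0.996, 0.0], [-0.996, 0.084, -0.0], [0.0, -0.0, -1.0]]
wrist_force: [-0.2, 0.3, -4.6]
grip_width: 0.0494
```

Request:
{"method": "move_arm", "body": {"moves": [[[0,0,-0.03],[0,0,0]],[[0,0,-0.03],[0,0,0]],[[0,0,-0.02],[0,0,0]],[[0,0,0],[0,0,0]],[[0,0,0],[0,0,0]],[[0,0,0],[0,0,0]],[[0,0,0],[0,0,0]],[[0,0,0],[0,0,0]],[[0,0,0],[0,0,0]],[[0,0,0],[0,0,0]]]}}

```text
clock: 26.15
tcp_pos: [0.5315, -0.0687, 0.0667]
ee_rot: [[-0.084, -0.996, 0.0], [-0.996, 0.084, -0.0], [0.0, -0.0, -1.0]]
wrist_force: [-0.6, 0.3, -3.7]
grip_width: 0.0497
```

Partial contact is starting; a little further.

Request:
{"method": "move_arm", "body": {"moves": [[[0,0,-0.02],[0,0,0]],[[0,0,-0.02],[0,0,0]],[[0,0,0],[0,0,0]],[[0,0,0],[0,0,0]],[[0,0,0],[0,0,0]],[[0,0,0],[0,0,0]],[[0,0,0],[0,0,0]],[[0,0,0],[0,0,0]],[[0,0,0],[0,0,0]],[[0,0,0],[0,0,0]]]}}

```text
clock: 26.98
tcp_pos: [0.5315, -0.0688, 0.0666]
ee_rot: [[-0.085, -0.996, 0.0], [-0.996, 0.085, -0.0], [0.0, -0.0, -1.0]]
wrist_force: [-4.1, -0.6, 5.8]
grip_width: 0.0493
```

Request:
{"method": "move_arm", "body": {"moves": [[[0,0,0],[0,0,0]],[[0,0,0],[0,0,0]],[[0,0,0],[0,0,0]],[[0,0,0],[0,0,0]],[[0,0,0],[0,0,0]],[[0,0,0],[0,0,0]],[[0,0,0],[0,0,0]],[[0,0,0.5],[0,0,0]],[[0,0,1],[0,0,0]],[[0,0,1],[0,0,0]]], "fingers": 30}}

```text
clock: 27.82
tcp_pos: [0.5313, -0.0687, 0.0917]
ee_rot: [[-0.085, -0.996, -0.001], [-0.996, 0.085, 0.0], [-0.0, 0.001, -1.0]]
wrist_force: [0.1, 0.4, 0.4]
grip_width: 0.0753
```

```bash
python3 look.py side 230 110 200 200 3 s15
```

```text
27.8667 [ 0.53219203 -0.06888892  0.09361922] [ 1.79228896 -0.54897386  3.44414231] 0.07532810229331972
```

View pics/s15.png

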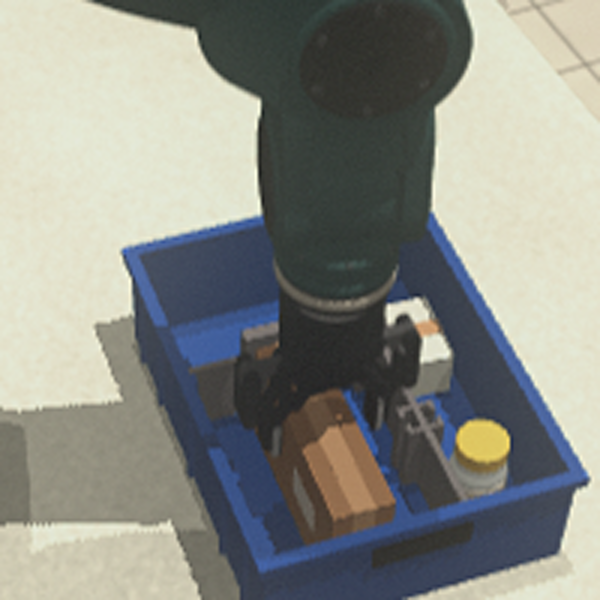

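Request:
{"method": "move_arm", "body": {"moves": [[[0,0,1],[0,0,0]],[[0,0,1.5],[0,0,0]],[[0,0,2],[0,0,0]],[[0,0,2.5],[0,0,0]],[[0,0,3],[0,0,0]],[[0,0,3],[0,0,0]],[[0,0,1],[0,0,0]],[[-0.8,3,0],[0,0,0]],[[-0.8,3,0],[0,0,0]],[[-0.8,3,0],[0,0,0]]]}}

```text
clock: 28.7
tcp_pos: [0.5072, 0.022, 0.2314]
ee_rot: [[-0.086, -0.996, 0.001], [-0.996, 0.086, 0.0], [-0.0, -0.001, -1.0]]
wrist_force: [1.4, -0.0, 0.3]
grip_width: 0.075
```

Request:
{"method": "move_arm", "body": {"moves": [[[-0.8,3,0],[0,0,0]],[[-0.8,3,0],[0,0,0]],[[-0.8,3,0],[0,0,0]],[[-0.8,3,0],[0,0,0]],[[-0.8,3,0],[0,0,0]],[[-0.8,3,0],[0,0,0]],[[-0.8,3,0],[0,0,0]],[[-0.5,2,0],[0,0,0]],[[0,1,0],[0,0,0]],[[0,0,0],[0,0,0]]]}}

```text
clock: 29.53
tcp_pos: [0.4463, 0.2628, 0.2312]
ee_rot: [[-0.082, -0.997, 0.0], [-0.997, 0.082, 0.0], [-0.0, -0.0, -1.0]]
wrist_force: [-0.4, -0.6, -0.6]
grip_width: 0.0756
```

```bash
python3 look.py side 0 0 640 480 1 s16;python3 look.py top 230 140 180 145 4 t16
```

```text
29.5833 [0.44652087 0.2616539  0.23117119] [-0.10745903 -0.5477275  -0.77380654] 0.07557741410410164
29.6333 [0.44668812 0.26090677 0.23119082] [-0.03565907  0.07297732 -0.50101207] 0.0755810338204531
```

View pics/s16.png

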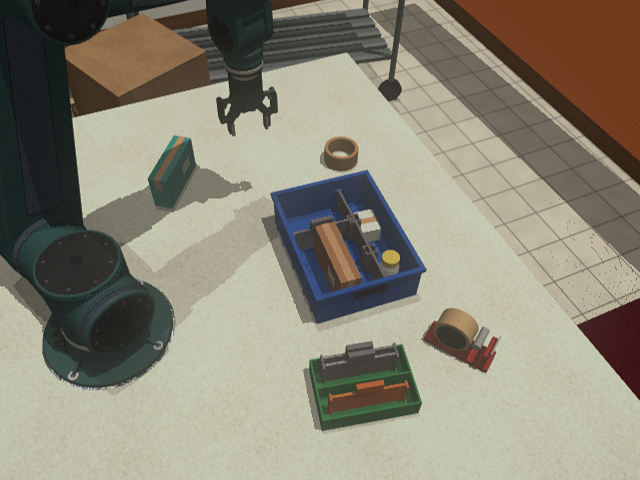

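View pics/t16.png

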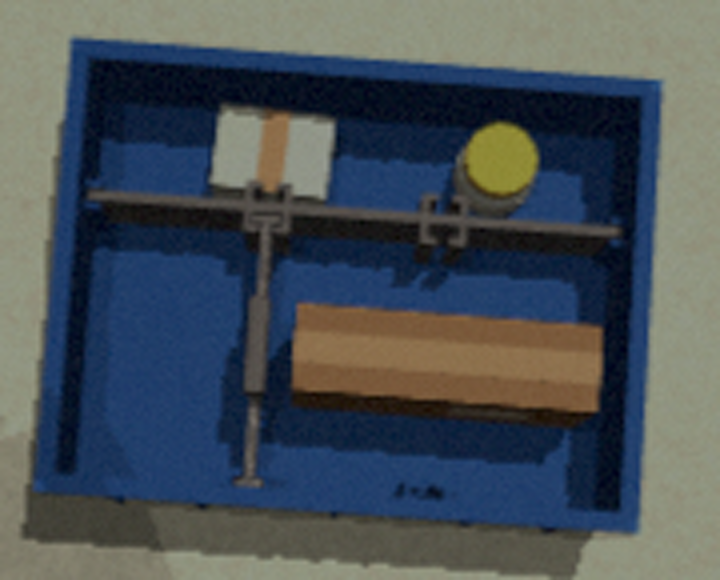

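Run:
```python
from h import *
s=pickle.load(open("t16.pkl","rb"));d=pickle.load(open("s16.pkl","rb"))
s0=pickle.load(open("top0.pkl","rb"));d0=pickle.load(open("side0.pkl","rb"))
np.set_printoptions(precision=4,suppress=True)
t=unc([(602,324),(598,413),(292,400),(297,304)],230,140,4)
# local: x along tote +y; order: (-x,-y) ...
q=[[-.0875,-.025,.105],[-.0875,.025,.105],[.0875,.025,.105],[.0875,-.025,.105]]
print("carton",*fit([(s,q,t)],[.53,-.07,1.49]))
for a,b,n in((s,s0,"t"),(d,d0,"s")):
    x=cv2.absdiff(cv2.GaussianBlur(a["frame"],(5,5),0),cv2.GaussianBlur(b["frame"],(5,5),0)).max(2)
    cv2.imwrite(f"pics/diff_{n}.png",np.clip(x.astype(int)*4,0,255).astype("uint8"))
from workcell import env
env.hand_in()
```

```text
carton [ 0.5291 -0.0706  1.5088] 0.5787559278078006 [[ 0.176   0.2374]
 [ 0.3179 -0.2066]
 [-0.2139 -1.0917]
 [-0.2788  1.0646]]
the job is handed in; nothing more can be done
```

View pics/diff_s.png

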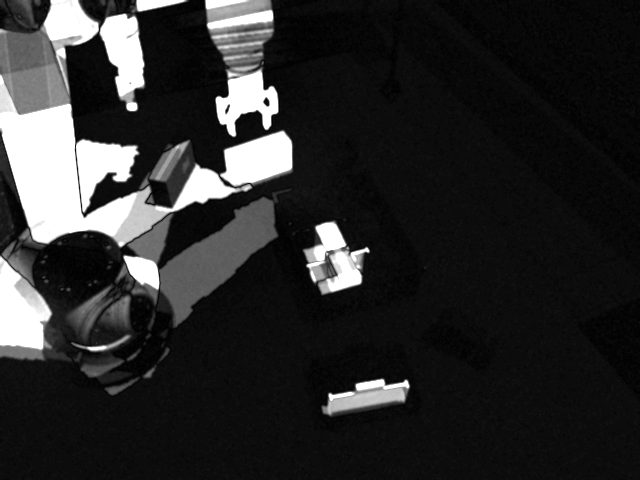

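I drew the orange divider straight up out of its grooves, with the wrist seeing only the divider's own weight. I stood it upright in the empty bay of the green box and let go once it touched the floor there. Then I lifted the brown carton, turned it about 81°, lowered it into the double compartment until it touched the tote's floor, and released it. The job was handed in at about 29.6 s.

**Last checks:**
- **Carton:** the last top picture shows it lengthwise between the grey divider and the tote wall. A fit that assumes it stands flat puts its centre at (0.529, -0.071), about 2 to 3 mm from the compartment centre. The fit matched to about 0.6 px, with up to 1.1 px at single corners.
- **Divider:** it stands upright in the empty bay of the box, clear of the walls.
- **Everything else:** comparing the side pictures from start and end, the tote, its dividers and contents, the tape roll, the dispenser and the box showed no visible movement. The only differences were the arm and its shadows, the carton, and the orange divider. I made this check after handing in.

**Disagreement:** the carton's yaw came out 0.02 rad apart between that fit (1.509) and the gripper's pose (1.486). This is within the error of reading pixels by hand, and the clearances are about 17 mm. No check failed.

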